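# Run the sensor collar round the bent guide rod to its sprung stop

### The job

Draw the parking bolt fully back, then slide the orange sensor collar along the bent guide rod, round both bends, and use the collar to push the stop's yellow plunger fully in; let go there with the collar hanging upright. Slide it gently, following the rod by feel so that the collar never binds hard (stay well under 25 N), do not press on the rod, stop or plunger with the gripper itself, and leave the other things on the bench alone.

Things in the scene. Friction and masses are not known exactly. Their poses are not given: they have to be found in the camera images.
- rail: Grey base plate, 240 x 420 x 12 mm, fixed, carrying the fixture. z up, origin on its underside; spans x -100..140, y -225..195 mm. On it: a level steel guide rod 10 mm thick, axis at z = 90 mm, nominally from a post at (x, y) = (-45, 165) by bends at (-45, 30) and (45, -30) to a post at (45, -200) mm; bends rounded to 35 mm radius. Concrete core, 56 mm dia., top z = 86, at (-45, -105).
- rod_pivot (a point): Point of the plate's frame on the rod's axis in the first straight, (-45, 120, 90) mm. The rod is clamped by hand: the whole rod, with its stop, is turned about the vertical through this point by an unreported angle of up to 0.075 rad either way, so its far part lies up to about 18 mm beside the nominal line. It stays so. Axes parallel to the plate's.
- stop_zone (a point): Point (45, -117, 90) mm of the plate's frame, on the nominal last straight. A blue stop housing is clamped there with a yellow plunger plate (36 mm wide, z = 68 to 100 mm) facing back along the rod. With the plunger out, the plate's face lies anywhere up to 15 mm either side of this point along the rod (unreported). Axes parallel to the plate's.
- collar_stem (a point): Half-way up the square upright stem (14 x 14 mm, 50 mm tall) of the loose orange collar, which is threaded on the rod between the first post and the bolt. z axis: up the stem; y axis: along the bore and rod. The ring below the stem is 22 mm long, 30 mm outside, bore 16 mm (3 mm play around the rod); bore axis 41 mm below this point. A steel head hangs below, to 87 mm below this point. About 0.2 kg.
- bolt_knob (a point): Half-way up the red upright knob (16 mm dia., 42 mm tall) of the parking bolt. The steel bolt bar (14 mm wide, 10 mm thick, top level 21 mm below this point) lies across, just over the rod and stops the collar. It draws along the plate's +x, away from the rod; it needs about 2 N and stays where it is left. The point's axes are parallel to the plate's.
- bolt (a joint): Parking bolt travel in m: 0 = across the rod, 0.055 = fully drawn (a solid end).
- plunger (a joint): Stop plunger travel in m: 0 = out, 0.012 = fully in (a solid end). It moves along the last straight, away from the second bend; moving it needs about 5 N and it stays where it is left.
- weight: Bystander: brass weight, 32 mm dia., 30 mm tall, standing on the plate. Leave alone. Origin under its centre.
- cube: Bystander: concrete cube, 40 mm, on the plate. Leave alone. Origin under its centre.
- bowl: Bystander: yellow mixing bowl, 150 mm dia., 60 mm tall. Origin under its centre.
- bowl2: Bystander: second yellow mixing bowl, the same size. Origin under its centre.
- brush: Bystander: hand brush lying on the bench beside the plate. Origin under its middle.
- wrench: Bystander: steel wrench lying on the bench beside the plate. Origin under its middle.
- jar: Bystander: amber jar, 60 mm dia., 90 mm tall. Origin under its centre.
There are look-alikes about, which are no part of the job. Of the things shaped like the part that bears collar_stem, the orange one is meant.

How it is judged:
On the way, in this order (a step that is already met when the one before it is completed fails the run):
1. the parking bolt is drawn back (at least 45 mm) while the collar is still parked (value of joint bolt above 0.045 m and y of collar_stem in the frame of rail above 0.06 m), for 0.1 s.
2. the collar is past the first bend, on the middle leg (x of collar_stem in the frame of rail above -0.025 m and y of collar_stem in the frame of rail below 0.025 m and z of collar_stem in the frame of rail above 0.11 m), for 0.1 s.
3. the collar is past the second bend, on the last straight, the plunger not yet pressed (y of collar_stem in the frame of rail below -0.05 m and x of collar_stem in the frame of rail above 0.015 m and value of joint plunger below 0.006 m), for 0.1 s.
At the end, for the whole second after the job is handed in: The plunger is in by more than 9.5 of its 12 mm, the bolt still drawn back by more than 45 mm, the collar on the last straight of the rod (stem at y -145 to -95 mm and x 15 to 75 mm in the plate's frame), its stem within 0.4 rad of upright, at rest and released (value of joint plunger above 0.0095 m and value of joint bolt above 0.045 m and y of collar_stem in the frame of rail between -0.145 and -0.095 m and x of collar_stem in the frame of rail between 0.015 and 0.075 m and z of collar_stem in the frame of rail above 0.11 m and angle between collar_stem's own z axis and vertical below 0.4 rad and linear speed of collar below 0.02 m/s); the robot touches nothing.
It fails at once if the collar is pressed on the rod, the stop or the fixture with more than 25 N (contact force between collar and rail above 25 N).
It fails at once if the fingers press on the rod, the stop, the plunger or the plate with more than 4 N (contact force between the fingers and rail above 4 N).
It fails at once if another loose thing (weight, cube, bowls, brush, wrench, jar) is pushed more than 30 mm (distance of any of weight, cube, bowl, bowl2, brush, wrench, jar from where it was at the start of the episode above 0.03 m).
It also fails if it takes over 72 s, if anything falls off the work surface, if the arm or the gripper's body presses on something with over 40 N, if the wrist force passes 120 N, or if a joint passes its speed limit or range.

### The arm

A 7-joint arm with a two-finger parallel gripper is mounted at the origin on the work surface. World frame = base frame: x ahead of the robot, y to its left, z up, the work surface at z = 0. Lengths are in m, angles in rad, forces in N, time in s.
With the tool pointing down it reaches from about 0.35 to 0.9 m from the base axis. Payload 8.1 kg.
Tool frame: the origin (TCP) lies midway between the tips of the shut fingers; the grasp point (between the pads) lies 19 mm behind it; z points along the fingers, y is the direction in which the jaws open and shut (so a half turn about z gives the same grasp; the last joint's range is limited). The gripper opens to 92 mm and grips with 3 to 60 N. Pads are 19 mm wide; open, the fingers measure 130 mm over their backs; the gripper's body (75 mm by 190 mm) begins 47 mm behind the grasp point.
Start: joints at [-1.227, 0.434, 0.025, 1.573, -0.012, 1.134, -0.075], TCP at [0.27, 0.564, 0.227] pointing down, gripper open.
Joint ranges: [-2.62, 2.62], [-0.44, 2.09], [-1.27, 1.32], [0.08, 2.57], [-1.32, 4.46], [0.12, 2], [-2.74, 2.74]. Speed limits (rad/s): [2.22, 2.22, 3.01, 3.01, 3.14, 3.14, 3.14].

### API

Orientations are given as a rotation vector (axis times angle).
In Python, from cell import monitor, get_image, get_calibration, workorder, look_for, masks_of gives the robot as it stands.
- The arm moves only by the shell command python3 -m crank 'ROWS' [FORCE]. ROWS is JSON, a list of rows, each a list of 3 entries, a list of its own where there are three numbers: the shift along the tool's x, y, z in cm, then the turn about the tool's z in degrees, then the closure in counts, from 0 (fully open) to 255 (shut). A call has 1 to 5 rows; each row shifts and turns the commanded pose from where the row before left it, along the tool's axes as they then stand; what a row does not reach is not made up. A row lasts 1/10 s, in which the tool goes at most 50 mm and 8.59 degrees, less where a joint would pass 70% of its speed; a pose out of reach is approached as far as the arm can. A call with a gripper value outside its range is refused whole. The fingers move at their own pace and stop on an object; FORCE is the grip in N (left out, the last holds). Time passes only in rows, so rows that do not move let the fingers close. It gives the time, the measured TCP pose, the force and the opening at its end, in the units of the state.
- monitor.observe(): the state, without advancing time (a new reading comes with each control period).
- get_image(name): name is "side" or "top" or "wrist"; returns (picture, depth): 400x640x3 uint8, red, green, blue; 400x640 float32, m along the optical axis (not along the pixel's ray), 0 where there is no reading.
- get_calibration(name): a dict with "fx", "fy", "cx", "cy" (pixels), "R" (3x3) and "t" (3): a world point X has camera coordinates R X + t. Camera axes: x right, y down, z forward; pixel columns grow to the right and rows downward; lengths in m; the calibration is good to about 2 mm. A picture is of the moment at which its call begins: read the wrist's pose just before it. get_calibration takes no time and is no camera call; for the wrist camera it gives the pose at the moment of the call.
- workorder.sign_off(): hands the job in, once; it reports no verdict.
Trained networks look in the newest picture that a camera, given by its name, has taken for a name from the list of things; names that differ only in an ending like _2 or _b are one class to them, and where a whole thing is asked for, a point or a joint stands for the part that bears it (a point fixed in the world has none). Each returns a list of dicts, best first, with "score" (0 to 1); they miss things now and then, are a little off and sometimes report something else, mostly with a low value. They report only what shows in the picture. A call takes as long as a camera call. They do not tell look-alikes from the thing itself.
- look_for(label, camera): "location" ([x, y, z] in m, in world coordinates, good to about 4 mm: the middle of the surface that is visible of it).
- masks_of(label, camera): "region" (400x640 bool, what is visible of it).
The state is a dict: "clock": time; "joints": joint angles; "dq": joint speeds; "joint_efforts": joint torques, N m; "position": TCP position; "ee_rot": TCP orientation; "force": force on the tool from outside, world axes, zero at the start; "ft_torque": the same for the moment, N m; "width": opening from 0.0 (shut) to 1.0 (fully open).
Only numpy, scipy, OpenCV 4.12 (cv2) and the standard library are available. Lean on these libraries where they do the work, as an engineer would, in place of code of your own. Each camera call takes 0.05 s, during which the arm holds its last target.

## Working session

There is one attempt and no reset: what is moved stays moved. The work goes in short steps, Python scripts to look and compute and a shell command to move; the robot and the scene stay as the last step left them, time stands still between calls to the robot, and variables do not carry over. Pictures are saved under pics/ and viewed, and the job is handed in when it is done.

```bash
ls; mkdir -p pics
python3 - <<'E'
from cell import monitor,get_image,get_calibration
import cv2,numpy as np
s=monitor.observe()
for k,v in s.items(): print(k,np.round(v,4))
for n in("top","side"):
    im,d=get_image(n); cv2.imwrite(f"pics/{n}0.png",im[:,:,::-1]); c=get_calibration(n); print(n,c)
    np.save(f"pics/{n}_d.npy",d)
E
```

```text
pics
clock 0.0
joints [-1.2266  0.4352  0.025   1.5741 -0.0116  1.134  -0.0751]
dq [ 0.0012  0.002  -0.0006  0.0009  0.0005 -0.0022 -0.0006]
joint_efforts [ 6.00000e-04 -6.67868e+01  9.85300e-01 -3.14448e+01 -6.05000e-02
  4.32000e-02  2.00000e-04]
position [0.2699 0.5632 0.226 ]
ee_rot [-6.9610e-01 -3.0633e+00  2.4000e-03]
force [-0.1439  0.2813 -0.0255]
ft_torque [0.0317 0.0295 0.0243]
width 0.999
top {'fx': 461.6401846394075, 'fy': 461.6401846394075, 'cx': 316.2942129116812, 'cy': 199.3989277450691, 'R': array([[-7.14347499e-03, -9.99974280e-01,  6.40633619e-04],
       [-9.98159369e-01,  7.09192392e-03, -6.02293868e-02],
       [ 6.02232943e-02, -1.06970157e-03, -9.98184357e-01]]), 't': array([-0.01317802,  0.5313368 ,  1.4196728 ])}
side {'fx': 456.38259028819596, 'fy': 456.38259028819596, 'cx': 318.7136249006753, 'cy': 204.74566545861285, 'R': array([[ 0.72076318, -0.69306405, -0.01275357],
       [-0.34984876, -0.34782429, -0.86984143],
       [ 0.59841982,  0.6314115 , -0.49316654]]), 't': array([-0.41254185,  0.28202378,  1.1423465 ])}
```

View pics/top0.png

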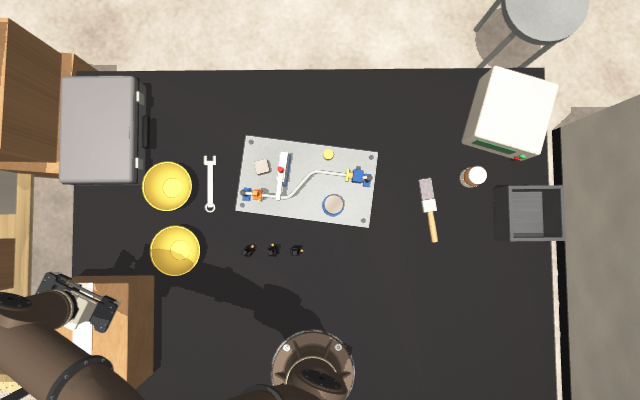

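View pics/side0.png

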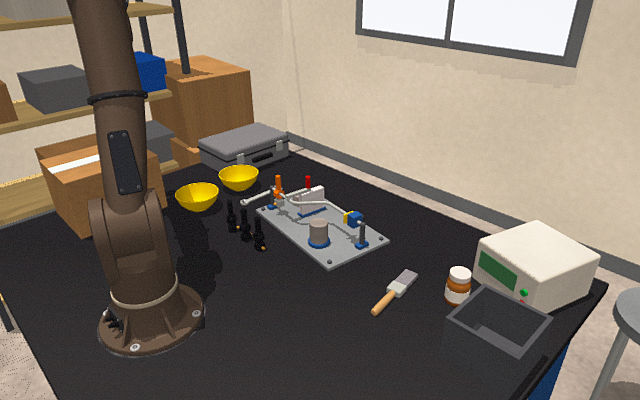

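```bash
cat > h.py <<'E'
from cell import monitor,get_image,get_calibration,look_for,masks_of
import cv2,numpy as np
def unproj(c,u,v,z):
    r=c["R"].T@np.array([(u-c["cx"])/c["fx"],(v-c["cy"])/c["fy"],1]); o=-c["R"].T@c["t"]
    return o+r*(z-o[2])/r[2]
def proj(c,X):
    p=c["R"]@np.asarray(X)+c["t"]; return np.array([p[0]/p[2]*c["fx"]+c["cx"],p[1]/p[2]*c["fy"]+c["cy"]])
E
python3 - <<'E'
from h import *
a=cv2.imread("pics/top0.png")[120:260,225:395]; cv2.imwrite("pics/topc.png",cv2.resize(a,None,fx=4.5,fy=4.2,interpolation=cv2.INTER_CUBIC))
a=cv2.imread("pics/side0.png")[160:280,210:400]; cv2.imwrite("pics/sidec.png",cv2.resize(a,None,fx=4.2,fy=4.2,interpolation=cv2.INTER_CUBIC))
im,d=get_image("top")
c=get_calibration("top")
for l in ["rail","collar_stem","bolt_knob","plunger","weight","cube"]:
    for r in look_for(l,"top"): print("top",l,round(r["score"],2),np.round(r["location"],4),np.round(proj(c,r["location"])))
m=masks_of("rail","top"); print(m[0]["score"]); np.save("pics/m.npy",m[0]["region"])
im,d=get_image("side")
c=get_calibration("side")
for l in ["rail","collar_stem","bolt_knob","plunger","weight","cube"]:
    for r in look_for(l,"side"): print("side",l,round(r["score"],2),np.round(r["location"],4),np.round(proj(c,r["location"])))
E
```

```text
top rail 0.82 [ 0.5818 -0.0034  0.0162] [312. 183.]
top collar_stem 0.68 [0.5383 0.1531 0.1013] [258. 196.]
top collar_stem 0.66 [0.581  0.4496 0.0275] [165. 184.]
top collar_stem 0.63 [0.3756 0.1131 0.0589] [273. 251.]
top collar_stem 0.62 [0.3775 0.1862 0.0584] [249. 250.]
top bolt_knob 0.48 [0.5727 0.0884 0.1055] [280. 184.]
top plunger 0.52 [ 0.5962 -0.1096  0.0959] [348. 176.]
top cube 0.71 [0.6294 0.1492 0.0491] [262. 167.]
0.9
side rail 0.64 [ 0.5407 -0.0715  0.0106] [327. 240.]
side collar_stem 0.8 [0.374  0.1898 0.0497] [233. 218.]
side collar_stem 0.77 [0.5358 0.1527 0.0943] [278. 193.]
side collar_stem 0.75 [0.3632 0.113  0.0478] [244. 229.]
side collar_stem 0.69 [0.3661 0.0424 0.0465] [259. 238.]
side bolt_knob 0.46 [0.5914 0.0874 0.1094] [304. 189.]
side cube 0.48 [0.612  0.1495 0.0449] [297. 198.]
```

View pics/topc.png

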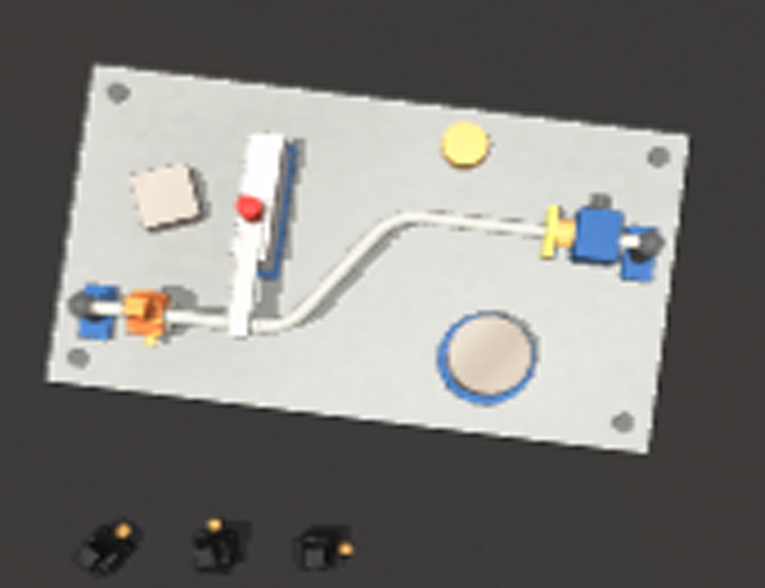

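View pics/sidec.png

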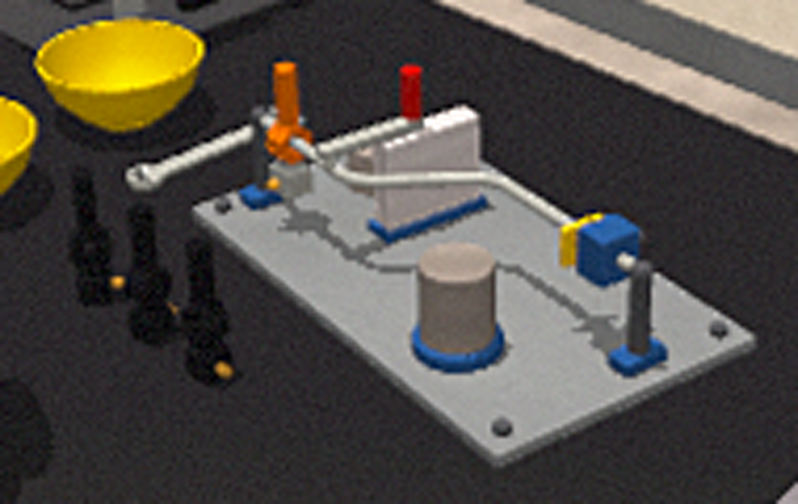

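```bash
cat >> h.py <<'E'
def Rz(a): return np.array([[np.cos(a),-np.sin(a)],[np.sin(a),np.cos(a)]])
E
python3 - <<'E'
from h import *
from scipy.optimize import least_squares
c=get_calibration("top")
g=cv2.imread("pics/top0.png",0)
pk=np.array([(93,65),(688,135),(648,453),(47,381)],float); uv=np.c_[225+pk[:,0]/4.5-.5,120+pk[:,1]/4.2-.5].astype(np.float32).reshape(-1,1,2)
uv2=cv2.cornerSubPix(g,uv.copy(),(4,4),(-1,-1),(cv2.TERM_CRITERIA_EPS+cv2.TERM_CRITERIA_MAX_ITER,50,.01)).reshape(-1,2)
print(uv.reshape(-1,2),uv2)
loc=np.array([(140,195),(140,-225),(-100,-225),(-100,195)])/1e3
W=np.array([unproj(c,*p,0.012)[:2] for p in uv2])
f=lambda p:((loc@Rz(p[2]).T+p[:2])-W).ravel()
r=least_squares(f,[.58,0,0]); print(r.x,np.round(r.fun*1e3,1))
P=r.x
def toplate(X): return (np.asarray(X)[:2]-P[:2])@Rz(P[2])
for px,n,z in [((258,196),"collar",.15),((280,170),"knob",.14),((348,176),"plunger",.1)]:
    print(n,toplate(unproj(c,*px,z)))
d=np.load("pics/top_d.npy")
print([d[int(v),int(u)] for u,v in uv2])
# rod pixel check: crop points of centerline
for x,y in [(200,318),(280,325),(340,275),(400,217),(470,222),(530,228)]:
    print((x,y),np.round(1e3*toplate(unproj(c,225+x/4.5-.5,120+y/4.2-.5,.09))))
# yellow plate face edge
for x,y in [(546,207),(546,255)]: print("plate",np.round(1e3*toplate(unproj(c,225+x/4.5-.5,120+y/4.2-.5,.1))))
for l in [(.5383,.1531),(.5358,.1527)]: print("net collar",toplate(l))
np.save("P.npy",P)
E
```

```text
[[245.16667 134.9762 ]
 [377.3889  151.64285]
 [368.5     227.35715]
 [234.94444 210.21428]] [[245.49486 135.16853]
 [377.33832 151.61723]
 [368.1956  227.5659 ]
 [235.09447 210.28302]]
[ 0.57161354  0.03081618 -0.13416378] [ 1.   1.1 -0.1 -1.3 -0.2 -1.2 -0.7  1.3]
collar [-0.05296712  0.11060501]
knob [0.02913775 0.05968675]
plunger [ 0.04142523 -0.13698354]
[np.float32(1.4654193), np.float32(1.4533889), np.float32(1.4311013), np.float32(1.4494578)]
(200, 318) [-43.  87.]
(280, 325) [-42.  34.]
(340, 275) [-2. -0.]
(400, 217) [ 44. -34.]
(470, 222) [ 46. -80.]
(530, 228) [  47. -120.]
plate [  62. -128.]
plate [  28. -132.]
net collar [-0.04937106  0.11672885]
net collar [-0.05179509  0.11599804]
```

```bash
cat >> h.py <<'E'
from scipy.spatial.transform import Rotation as Ro
def tool(): 
    s=monitor.observe(); return np.array(s["position"]),Ro.from_rotvec(s["ee_rot"]).as_matrix(),s
def need(target):
    p,R,s=tool(); return R.T@(np.asarray(target)-p)*100
def yaw_turn(yworld_angle):
    """deg about tool z so that tool y points to the world angle (mod pi)"""
    p,R,s=tool(); a=np.arctan2(R[1,1],R[0,1]); d=(yworld_angle-a+np.pi/2)%np.pi-np.pi/2
    return -np.degrees(d)  # tool z down
E
python3 - <<'E'
from h import *
p,R,s=tool();print(np.round(R,3)); P=np.load("P.npy")
print(yaw_turn(P[2]),s["joints"][6]); print(need([.52,.06,.40]))
c=get_calibration("wrist"); print(c["R"],-c["R"].T@c["t"])
E
```

```text
[[-0.902  0.432  0.   ]
 [ 0.432  0.902  0.   ]
 [-0.     0.    -1.   ]]
72.08254507521944 -0.07512293141585824
[-44.30484747 -34.6178294  -17.3263721 ]
[[ 4.31221079e-01  9.02246297e-01  2.98976606e-05]
 [ 8.68049414e-01 -4.14886001e-01  2.72689973e-01]
 [ 2.46045922e-01 -1.17563712e-01 -9.62101958e-01]] [0.20285682 0.59501494 0.38517567]
```

```bash
python3 -m crank '[[[0,0,-5],0,0],[[-1,-1,-4.5],0,0],[[-2,-2,-4],0,0],[[-3,-2.5,-2.5],0,0],[[-3.8,-2.9,-1.2],0,0]]'; python3 -m crank '[[[-3.8,-3,0],0,0],[[-3.8,-3,0],0,0],[[-3.8,-3,0],0,0],[[-3.8,-3,0],0,0],[[-3.8,-3,0],0,0]]';python3 -m crank '[[[-3.8,-3,0],0,0],[[-3.8,-3,0],0,0],[[-3.8,-3,0],0,0],[[-3,-2,0],0,0],[[0,0,0],0,0]]'
python3 - <<'E'
from h import *
p,R,s=tool();P=np.load("P.npy"); print(s["clock"],p,s["joints"],yaw_turn(P[2]));print(need([.52,.06,.40]))
E
```

```text
clock: 1.35
position: [0.322, 0.446, 0.4015]
ee_rot: [0.692, 3.064, 0.007]
force: [1.5, 0.9, -0.1]
width: 0.999
clock: 1.85
position: [0.4292, 0.2262, 0.3991]
ee_rot: [0.696, 3.063, 0.001]
force: [0.1, 0.8, 0.5]
width: 1.001
clock: 2.35
position: [0.5126, 0.061, 0.399]
ee_rot: [0.709, 3.059, -0.003]
force: [-0.2, -0.2, -0.3]
width: 1.0
2.35 [0.51261662 0.06097063 0.39895888] [-0.55796217  0.15069618  0.40054807  1.56100801 -0.05676155  1.44088152
  0.96132915] 71.60122651531898
[-0.70602894  0.23734822 -0.10292098]
```

```bash
python3 -m crank '[[[0,0,0],8,0],[[0,0,0],8,0],[[0,0,0],8,0],[[0,0,0],8,0],[[0,0,0],8,0]]' ; python3 -m crank '[[[0,0,0],8,0],[[0,0,0],8,0],[[0,0,0],8,0],[[0,0,0],7.6,0],[[0,0,0],0,0]]'
python3 - <<'E'
from h import *
p,R,s=tool();P=np.load("P.npy"); print(s["clock"],p,s["joints"],yaw_turn(P[2]));print(np.round(R,3))
c=get_calibration("wrist");im,d=get_image("wrist"); cv2.imwrite("pics/w1.png",im[:,:,::-1]); np.save("pics/w1_d.npy",d); np.savez("pics/w1_c.npz",**c)
E
```

```text
clock: 2.85
position: [0.5107, 0.0675, 0.3988]
ee_rot: [-1.708, -2.636, -0.0]
force: [-0.1, 0.1, 0.3]
width: 0.998
clock: 3.35
position: [0.5107, 0.0675, 0.3988]
ee_rot: [-2.358, -2.076, -0.0]
force: [0.3, -0.3, 0.1]
width: 1.002
3.35 [0.51074083 0.06746248 0.39875529] [-0.6740473   0.15130848  0.52709841  1.5700971  -0.07692405  1.44080614
 -0.2689591 ] 0.40955390778320594
[[ 0.127  0.992 -0.   ]
 [ 0.992 -0.127  0.   ]
 [ 0.    -0.    -1.   ]]
```

View pics/w1.png

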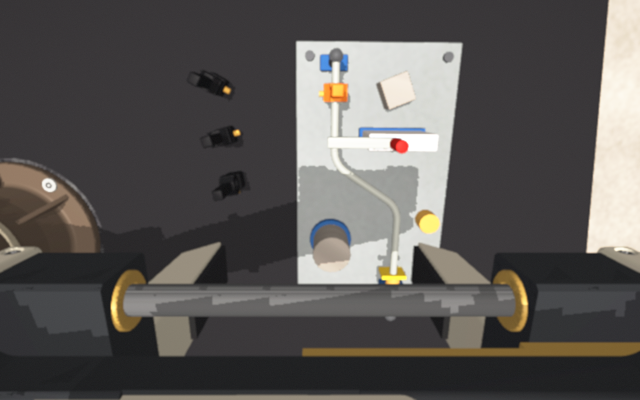

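```bash
cat > cloud.py <<'E'
from h import *
def load(n):
    im=cv2.imread(f"pics/{n}.png")[:,:,::-1]; d=np.load(f"pics/{n}_d.npy"); c=dict(np.load(f"pics/{n}_c.npz"))
    v,u=np.mgrid[0:400,0:640]
    X=np.stack([(u-c["cx"])/c["fx"]*d,(v-c["cy"])/c["fy"]*d,d],-1); X=(X-c["t"])@c["R"]; X[d<=0]=np.nan
    return im,d,c,X
E
python3 - <<'E'
from cloud import *
from scipy.optimize import least_squares
im,d,c,X=load("w1")
g=cv2.cvtColor(im,cv2.COLOR_RGB2GRAY)
uv=cv2.cornerSubPix(g,np.array([[[296,41]],[[461,42]]],np.float32),(4,4),(-1,-1),(3,50,.01)).reshape(-1,2)
W=[unproj(c,*p,.012) for p in uv]; print("corners",uv,np.round(W,4),np.linalg.norm(W[0]-W[1]))
hsv=cv2.cvtColor(im,cv2.COLOR_RGB2HSV); v,u=np.mgrid[0:400,0:640]
reg=(u>290)&(u<465)&(v>38)&(v<286)
plate=reg&(np.abs(X[...,2]-.012)<.006); print("plate z med",np.median(X[plate][:,2]))
# left/right edges of plate at rows: 
for row in (70,100,115,160,200): 
    k=np.where(g[row,285:475]>100)[0]+285; print(row,k.min(),k.max(),np.round(unproj(c,k.min()-.5,row,.012)[:2],4),np.round(unproj(c,k.max()+.5,row,.012)[:2],4))
P=np.load("P.npy"); tp=lambda Y:(Y[...,:2]-P[:2])@Rz(P[2])
rod=reg&(X[...,2]>.07)&(X[...,2]<.1)&(hsv[...,1]<60)
for row in range(60,270,8):
    k=np.where(rod[row])[0]
    if len(k): 
        k=k[k<420] 
        um=(k.min()+k.max())/2; print(row,k.min(),k.max(),len(k),np.round(1e3*tp(unproj(c,um,row,.092)),1),round(float(np.nanmax(X[row,k,2])),4))
for n,m in {"orange":(hsv[...,0]<14)&(hsv[...,0]>4)&(hsv[...,1]>150)&(X[...,2]>.14)&reg,"red":((hsv[...,0]<4)|(hsv[...,0]>174))&(hsv[...,1]>150)&reg&(X[...,2]>.138),"yel":(hsv[...,0]>20)&(hsv[...,0]<33)&(hsv[...,1]>120)&reg&(X[...,2]>.06)}.items():
    Y=X[m]; print(n,len(Y),np.round(1e3*tp(np.median(Y,0)),1),np.round(np.nanmin(Y,0),3),np.round(np.nanmax(Y,0),3),"px",np.median(u[m]),np.median(v[m]), "min/max v",v[m].min() if len(Y) else 0)
E
```

```text
corners [[295.7969    40.751064]
 [461.89227   42.540073]] [[0.4976 0.2369 0.012 ]
 [0.734  0.2046 0.012 ]] 0.2385927659978607
plate z med 0.012511695159092206
70 296 459 [0.4915 0.1981] [0.73   0.1679]
100 296 456 [0.4855 0.1565] [0.7248 0.1262]
115 296 454 [0.4823 0.135 ] [0.7214 0.1047]
160 296 449 [0.4725 0.0674] [0.7123 0.0371]
200 297 444 [0.4648 0.003 ] [ 0.7027 -0.0271]
60 330 340 11 [-47.4 159.2] 0.0982
68 332 339 8 [-46.6 149.9] 0.096
76 331 338 8 [-47.6 140.6] 0.0957
108 331 338 8 [-46.8 101.9] 0.0964
116 331 337 7 [-47.3  91.9] 0.0962
124 331 337 6 [-47.1  81.8] 0.0959
132 331 337 7 [-46.9  71.6] 0.0959
140 404 419 15 [55.5 62.2] 0.0999
148 408 419 11 [59.  51.7] 0.0996
156 331 337 7 [-46.3  40.3] 0.0963
164 333 341 9 [-42.   29.6] 0.096
172 339 351 13 [-30.9  18.8] 0.096
180 351 363 13 [-14.3   7.9] 0.0976
188 362 374 13 [ 1.2 -3.1] 0.0961
196 374 386 13 [ 18.2 -14.2] 0.0964
204 386 395 10 [ 33.4 -25.5] 0.0954
212 392 398 7 [ 40.5 -37.1] 0.0966
220 393 399 7 [ 42.7 -48.8] 0.0952
228 392 399 8 [ 42.8 -60.7] 0.095
236 322 398 26 [ -6.9 -73.1] 0.0962
244 314 397 41 [-12.9 -85.4] 0.0961
252 313 397 43 [-13.2 -97.8] 0.0954
260 313 396 43 [ -13.4 -110.3] 0.0964
268 319 396 31 [  -8.6 -123. ] 0.0953
orange 23 [-52.3 114.5] [0.534 0.149 0.146] [0.546 0.161 0.154] px 332.0 96.0 min/max v 87
red 148 [27.3 60.6] [0.601 0.08  0.138] [0.615 0.093 0.154] px 400.0 146.0 min/max v 140
yel 381 [  35.  -132.2] [ 0.526 -0.125  0.07 ] [0.614 0.163 0.156] px 387.0 273.0 min/max v 85
```

```bash
cat >> cloud.py <<'E'
def rodcurve(n=400):
    V=np.array([(-45,165),(-45,30),(45,-30),(45,-200)])/1e3; r=.035
    pts=[V[0]]; 
    for i in (1,2):
        a=(V[i-1]-V[i])/np.linalg.norm(V[i-1]-V[i]); b=(V[i+1]-V[i])/np.linalg.norm(V[i+1]-V[i])
        ang=np.arccos(a@b); t=r/np.tan(ang/2); cen=V[i]+(a+b)/np.linalg.norm(a+b)*r/np.sin(ang/2)
        p0=V[i]+a*t-cen; p1=V[i]+b*t-cen; a0=np.arctan2(p0[1],p0[0]); da=(np.arctan2(p1[1],p1[0])-a0+np.pi)%(2*np.pi)-np.pi
        for k in np.linspace(0,1,40): pts.append(cen+r*np.array([np.cos(a0+k*da),np.sin(a0+k*da)]))
    pts.append(V[3]); pts=np.array(pts); s=np.r_[0,np.cumsum(np.linalg.norm(np.diff(pts,axis=0),axis=1))]
    si=np.linspace(0,s[-1],n); return si,np.c_[np.interp(si,s,pts[:,0]),np.interp(si,s,pts[:,1])]
E
python3 - <<'E'
from cloud import *
from scipy.optimize import least_squares
from scipy.spatial import cKDTree
im,d,c,X=load("w1"); hsv=cv2.cvtColor(im,cv2.COLOR_RGB2HSV); v,u=np.mgrid[0:400,0:640]
P=np.load("P.npy")
reg=(u>325)&(u<402)&(v>64)&(v<266)&(X[...,2]>.08)&(X[...,2]<.1)&(hsv[...,1]<60)
Y=np.array([unproj(c,a,b,.092)[:2] for a,b in zip(u[reg],v[reg])])
tp=(Y-P[:2])@Rz(P[2])
si,C=rodcurve(1500); t0=cKDTree(C).query(tp)[0]; Y=Y[(t0<.02)&~((tp[:,0]<0)&(tp[:,1]<-20e-3))&~((np.abs(tp[:,1]-.062)<.015))&~((np.abs(tp[:,1]-.117)<.015))]
cv=C-[-.045,.12]
def f(p): 
    W=cv@Rz(p[2]).T+p[:2]; t=cKDTree(W); dd,i=t.query(Y); n=np.gradient(W,axis=0); n/=np.linalg.norm(n,axis=1)[:,None]; e=Y-W[i]; return n[i,0]*e[:,1]-n[i,1]*e[:,0]
p0=np.r_[P[:2]+Rz(P[2])@[-.045,.12],P[2]]
r=least_squares(f,p0,loss="soft_l1",f_scale=.002); print(p0,r.x,len(Y),np.std(r.fun)); print("theta",r.x[2]-P[2])
np.save("Q.npy",r.x)
# plunger plate face along rod
Q=r.x
rp=(X[...,:2]-Q[:2])@Rz(Q[2])+[-.045,.12]
m=(hsv[...,0]>20)&(hsv[...,0]<33)&(hsv[...,1]>120)&(v>255)&(v<290)&(u>370)&(u<410)&(X[...,2]>.06)
print("plate face y rodframe",np.percentile(rp[m][:,1],[2,50,95,99]),np.percentile(rp[m][:,0],[2,98]),np.percentile(X[m][:,2],[5,95]), v[m].min())
for a,b,z in [(337,91,.156),(335,93,.13)]:
    w=unproj(c,a,b,z); print(w,(w[:2]-Q[:2])@Rz(Q[2])+[-.045,.12])
cr=im[70:170,300:470]; cv2.imwrite("pics/w1c.png",cv2.resize(cr,None,fx=4.5,fy=4.5,interpolation=cv2.INTER_CUBIC)[:,:,::-1])
E
```

```text
[ 0.54306933  0.15575708 -0.13416378] [ 0.54080464  0.15572906 -0.13433828] 1328 0.0028754310023586327
theta -0.00017449255991699997
plate face y rodframe [-0.14205858 -0.13161504 -0.1306395  -0.1303065 ] [0.02781141 0.06185759] [0.07252984 0.10107522] 267
[0.54089588 0.15579135 0.156     ] [-0.04491792  0.12007395]
[0.53972441 0.15489937 0.13      ] [-0.04595937  0.11903311]
```

View pics/w1c.png

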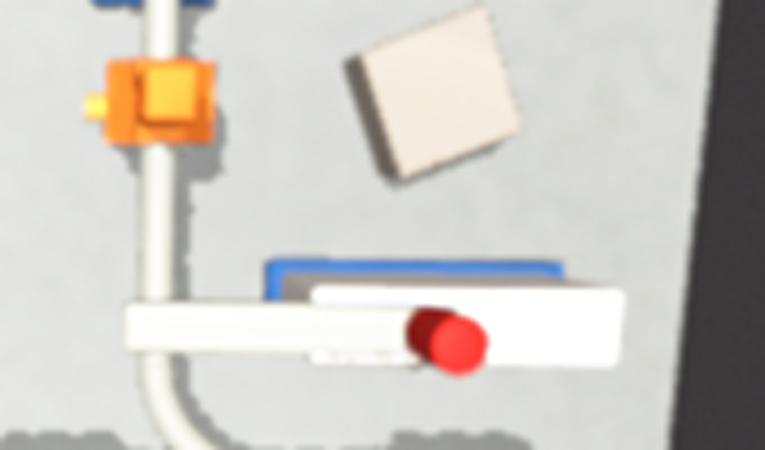

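Run:
```python
from cloud import *
im,d,c,X=load("w1"); Q=np.load("Q.npy")
k=unproj(c,401.6,146.5,.149); print("knob",k,(k[:2]-Q[:2])@Rz(Q[2])+[-.045,.12])
print(need([k[0],k[1],.118]),yaw_turn(Q[2]), tool()[0])
```

```text
knob [0.60894959 0.08572585 0.149     ] [0.03190683 0.05975448]
[ 3.01140776  9.52288549 28.07508149] 0.7002473000457089 [0.51077199 0.06736235 0.39874963]
```

```bash
python3 -m crank '[[[1,3,4],0.7,0],[[1,3,4],0,0],[[1,3.5,4],0,60],[[0,0,5],0,100],[[0,0,3],0,120]]';python3 - <<'E'
from cloud import *
Q=np.load("Q.npy")
c=get_calibration("wrist");im,d=get_image("wrist"); cv2.imwrite("pics/w2.png",im[:,:,::-1]); np.save("pics/w2_d.npy",d); np.savez("pics/w2_c.npz",**c)
k=[0.60894959,0.08572585];print(need([k[0],k[1],.118]),proj(c,[*k,.149]),yaw_turn(Q[2]))
E
```

```text
clock: 3.9
position: [0.6042, 0.0834, 0.1991]
ee_rot: [-2.363, -2.068, 0.006]
force: [-0.2, 0.6, 0.3]
width: 0.788
[0.3642864  0.75563676 7.73587323] [327.53577638 223.64670764] 0.06378570515925261
```

View pics/w2.png

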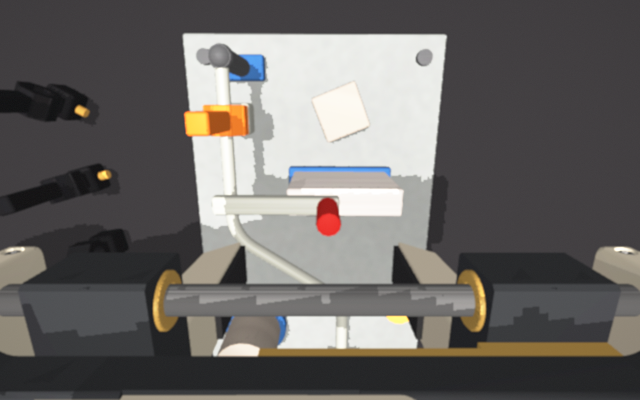

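```bash
python3 - <<'E'
from cloud import *
im,d,c,X=load("w2"); Q=np.load("Q.npy"); hsv=cv2.cvtColor(im,cv2.COLOR_RGB2HSV)
m=(hsv[...,0]<16)&(hsv[...,0]>4)&(hsv[...,1]>150)&(X[...,2]>.146); m[:, 260:]=0
v,u=np.nonzero(m); print(len(u),u.mean(),v.mean(),u.min(),u.max(),v.min(),v.max())
w=unproj(c,(u.min()+u.max())/2,(v.min()+v.max())/2,.156);print("stem top",w,np.nanmean(X[m],0),(w[:2]-Q[:2])@Rz(Q[2])+[-.045,.12])
m=(hsv[...,0]<16)&(hsv[...,0]>4)&(hsv[...,1]>150)&(X[...,2]<.106)&(X[...,2]>.09); m[:, 260:]=0
v,u=np.nonzero(m); print(u.min(),u.max(),v.min(),v.max(),[unproj(c,a,(v.min()+v.max())/2,.1)[:2] for a in (u.min(),u.max())])
E
python3 -m crank '[[[0.4,0.8,3],0,120],[[0,0,3],0,120],[[0,0,1.7],0,140],[[0,0,0],0,255],[[0,0,0],0,255]]' 30; python3 -m crank '[[[0,0,0],0,255],[[0,0,0],0,255]]'
```

```text
134 203.40298507462686 124.23880597014926 184 212 112 136
stem top [0.54396377 0.15652628 0.156     ] [0.54520457 0.15596839 0.15059687] [-0.0419761   0.12121316]
205 245 105 135 [array([0.53017284, 0.15868799]), array([0.55874733, 0.15489693])]
clock: 4.45
position: [0.6143, 0.0862, 0.1275]
ee_rot: [2.367, 2.065, 0.001]
force: [-0.2, -0.6, 0.8]
width: 0.329
clock: 4.65
position: [0.6141, 0.0863, 0.1278]
ee_rot: [2.368, 2.064, 0.003]
force: [-1.6, 1.3, 5.8]
width: 0.168
```

Run:
```python
from cloud import *
p,R,s=tool(); print(p,s["force"],s["width"],s["ft_torque"])
im,d=get_image("side"); cv2.imwrite("pics/s2.png",cv2.resize(im[130:270,200:400],None,fx=4,fy=4)[:,:,::-1])
im,d=get_image("wrist"); cv2.imwrite("pics/w3.png",im[:,:,::-1]);p,R,s=tool(); print(p,s["force"],s["width"])
```

```text
[0.61412715 0.08628907 0.127788  ] [-1.64524877  1.27874744  5.82771769] 0.1682505520295176 [-0.06450761  0.55286905 -0.0161284 ]
[0.61434906 0.0862608  0.12780634] [-1.68071264  0.45381467  6.67824172] 0.1607489344340465
```

View pics/s2.png

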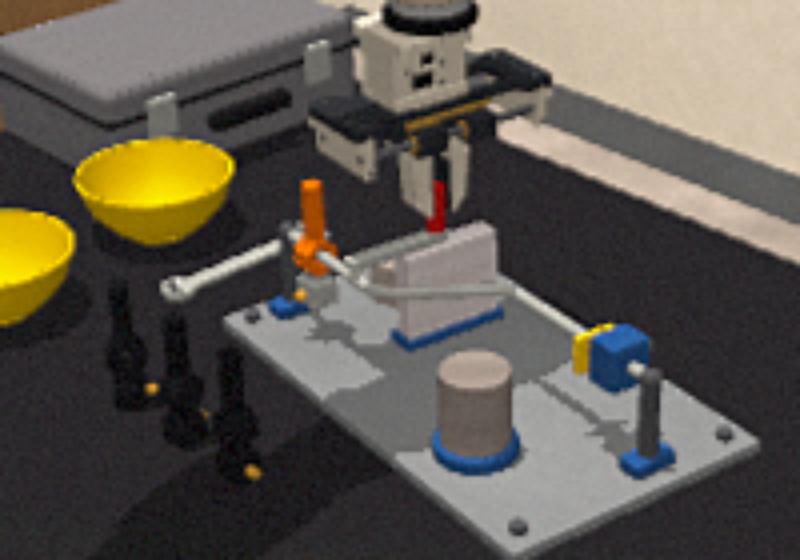

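View pics/w3.png

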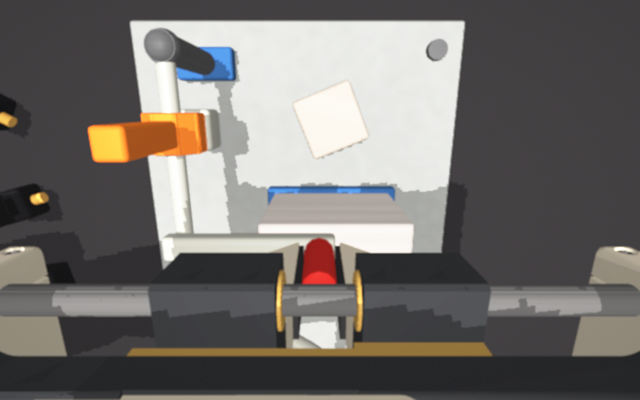

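```bash
python3 -m crank '[[[0,1.0,-0.2],0,255],[[0,1.5,0],0,255],[[0,1.5,0],0,255],[[0,0.7,0],0,255],[[0,0,0],0,255]]';python3 -m crank '[[[0,0.4,0],0,255],[[0,0.2,0],0,255]]'
```

```text
clock: 5.25
position: [0.6612, 0.0797, 0.128]
ee_rot: [2.369, 2.063, 0.001]
force: [2.5, 1.0, -7.2]
width: 0.164
clock: 5.45
position: [0.6618, 0.0797, 0.1278]
ee_rot: [-2.363, -2.059, 0.009]
force: [-22.6, 2.8, 11.0]
width: 0.163
```

```bash
python3 -m crank '[[[0,-0.4,0],0,255],[[0,0,0],0,160],[[0,0,0],0,140],[[0,0,-4],0,140],[[0,0,-5],0,120]]'
python3 - <<'E'
from cloud import *
Q=np.load("Q.npy")
c=get_calibration("wrist");im,d=get_image("wrist"); cv2.imwrite("pics/w4.png",im[:,:,::-1]); np.save("pics/w4_d.npy",d); np.savez("pics/w4_c.npz",**c)
p,R,s=tool();print(p,s["width"],s["force"])
E
```

```text
clock: 5.95
position: [0.6614, 0.0788, 0.2179]
ee_rot: [-2.369, -2.062, 0.005]
force: [1.7, 1.3, 0.4]
width: 0.463
[0.66606879 0.07842181 0.22876603] 0.49728564179908413 [ 3.54850218 -0.78389113  6.87141137]
```

View pics/w4.png

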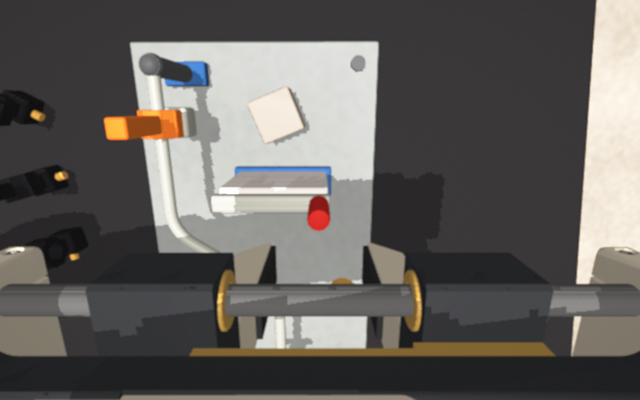

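Run:
```python
from cloud import *
Q=np.load("Q.npy")
im,d,c,X=load("w4")
k=unproj(c,318,219,.149); print("knob",k, "travel",np.hypot(*(k[:2]-[.60895,.0857])))
hsv=cv2.cvtColor(im,cv2.COLOR_RGB2HSV)
print(unproj(c,117,128,.156))
print(need([.5430,.1562,.25]),yaw_turn(Q[2]), tool()[0])
```

```text
knob [0.65976411 0.07888801 0.149     ] travel 0.051268678068596266
[0.54485143 0.15673116 0.156     ]
[  6.00416945 -13.24176318  -2.25126784] -0.26427437926857705 [0.66606879 0.07842181 0.22876603]
```

```bash
python3 -m crank '[[[1,-3,-2],0,110],[[1.5,-4,0],0,110],[[1.5,-4,0],0,110],[[1.5,-2.2,0],0,110],[[0.5,0,0],0,110]]'
python3 - <<'E'
from cloud import *
Q=np.load("Q.npy")
c=get_calibration("wrist");im,d=get_image("wrist"); cv2.imwrite("pics/w5.png",im[:,:,::-1]); np.save("pics/w5_d.npy",d); np.savez("pics/w5_c.npz",**c)
p,R,s=tool();print(p,s["width"],s["force"]);print(need([.543,.1562,.118]),yaw_turn(Q[2]),proj(c,[.543,.1562,.156]))
E
```

```text
clock: 6.5
position: [0.5378, 0.1594, 0.2391]
ee_rot: [-2.364, -2.066, -0.003]
force: [1.2, 1.2, 0.7]
width: 0.568
[0.53958191 0.15919046 0.23922854] 0.5662888047839512 [0.8097659  1.45985296 0.54287791]
[-0.27751422  0.35949461 12.12285483] -0.026622772276550546 [327.64108068 216.56060856]
```

View pics/w5.png

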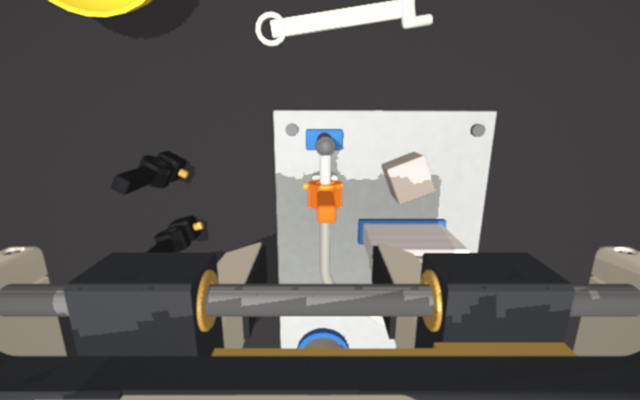

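```bash
python3 -m crank '[[[-0.1,0.3,3],0,130],[[0,0,3],0,130],[[0,0,2],0,150],[[0,0,2],0,150],[[0,0,0],0,150]]'
python3 - <<'E'
from cloud import *
p,R,s=tool();print(p,s["width"],s["force"]);print(need([.5422,.158,.118]))
c=get_calibration("wrist");im,d=get_image("wrist"); cv2.imwrite("pics/w6.png",im[:,:,::-1])
E
```

```text
clock: 7.05
position: [0.5426, 0.1538, 0.1363]
ee_rot: [2.371, 2.061, -0.005]
force: [0.0, -0.2, -0.1]
width: 0.41
[0.54258251 0.15376181 0.13628475] 0.410212545589233 [ 0.00947543 -0.15982244 -0.1320989 ]
[ 0.41908509 -0.09347232  1.82757632]
```

View pics/w6.png

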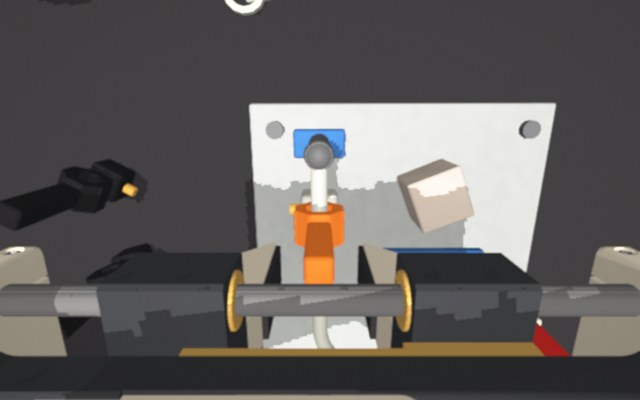

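```bash
python3 -m crank '[[[0.3,-0.1,1],0,150],[[0,0,0.8],0,150],[[0,0,0],0,190],[[0,0,0],0,255],[[0,0,0],0,255]]' 12;  python3 -m crank '[[[0,0,0],0,255],[[0,0,0],0,255]]' 12
python3 - <<'E'
from cloud import *
p,R,s=tool();print(p,s["width"]*92,s["force"],s["ft_torque"]);Q=np.load("Q.npy");print(need([.5422,.158,.118]),yaw_turn(Q[2]))
E
```

```text
clock: 7.6
position: [0.5423, 0.1586, 0.1207]
ee_rot: [2.369, 2.063, 0.001]
force: [0.1, 0.4, 0.4]
width: 0.201
clock: 7.8
position: [0.5425, 0.1586, 0.1208]
ee_rot: [2.369, 2.063, 0.002]
force: [0.9, -0.1, 1.8]
width: 0.148
[0.54248376 0.15864105 0.12078308] 13.589495963037894 [ 0.85925829 -0.10020369  1.80537865] [-0.15736217 -0.11157572  0.01989183]
[-0.06754877 -0.01958104  0.2782514 ] -0.208851985531112
```

```bash
python3 -m crank '[[[0,0,0],0,255],[[0,0,0],0,255],[[0,0,-0.1],0,255],[[0,0,-0.1],0,255],[[0,0,-0.1],0,255]]' 35
python3 - <<'E'
from cloud import *
p,R,s=tool();print(p,s["width"]*92,s["force"],s["ft_torque"])
E
```

```text
clock: 8.3
position: [0.5413, 0.1585, 0.1229]
ee_rot: [-2.369, -2.063, 0.002]
force: [-0.2, 0.8, -2.8]
width: 0.148
[0.54133035 0.15850669 0.12290839] 13.586211777722148 [-0.15231437  0.84403013 -2.77158882] [-0.09710326  0.08127331  0.00351075]
```

```bash
cat > plan.py <<'E'
from cloud import *
import sys
Q=np.load("Q.npy")
OFF=np.load("off.npy") if __import__("os").path.exists("off.npy") else np.zeros(2)
def rf(X): return (np.asarray(X)[:2]-Q[:2])@Rz(Q[2])+[-.045,.12]
def st():
    p,R,s=tool(); F=R.T@s["force"]; a=np.arctan2(R[1,1],R[0,1])-Q[2]; a=(a+np.pi/2)%np.pi-np.pi/2
    print("t",round(s["clock"],2),"rf",np.round(1e3*rf(p),1),"z",round(1e3*p[2],1),"yaw",round(np.degrees(a),1),"F tool",np.round(F,1),"M",np.round(R.T@s["ft_torque"],2),"w",round(s["width"]*92,1))
if __name__=="__main__": st()
E
python3 plan.py; for i in 1; do python3 -m crank '[[[0,0.1,0],0,255],[[0,0.1,0],0,255]]'; python3 plan.py;  python3 -m crank '[[[0,0.1,0],0,255],[[0,0,0],0,255]]'; python3 plan.py; done
```

```text
t 8.3 rf [-44.9 122.8] z 122.9 yaw -0.2 F tool [ 0.8 -0.3  2.8] M [ 0.07 -0.11 -0.  ] w 13.6
clock: 8.5
position: [0.5439, 0.1583, 0.1232]
ee_rot: [-2.369, -2.063, 0.0]
force: [-0.3, -0.7, -2.6]
width: 0.15
t 8.5 rf [-42.3 122.9] z 123.2 yaw -0.2 F tool [-0.7 -0.2  2.6] M [ 0.   -0.09 -0.03] w 13.8
clock: 8.7
position: [0.5451, 0.1581, 0.1233]
ee_rot: [2.369, 2.063, 0.0]
force: [-0.1, -0.4, -3.0]
width: 0.152
t 8.7 rf [-41.  122.9] z 123.3 yaw -0.2 F tool [-0.4 -0.   3. ] M [ 0.02 -0.13 -0.02] w 14.0
```

```bash
python3 -m crank '[[[0,0.1,0],0,255],[[0,0,0],0,255]]'; python3 plan.py;python3 -m crank '[[[0,-0.2,0],0,255],[[0,-0.2,0],0,255],[[0,-0.2,0],0,255]]'; python3 plan.py;python3 -m crank '[[[0,-0.1,0],0,255],[[0,0,0],0,255]]'; python3 plan.py
```

```text
clock: 8.9
position: [0.546, 0.158, 0.1233]
ee_rot: [2.369, 2.063, -0.0]
force: [0.1, 0.1, -2.6]
width: 0.151
t 8.9 rf [-40.2 122.9] z 123.3 yaw -0.2 F tool [0.1 0.1 2.6] M [ 0.09 -0.11 -0.04] w 13.9
clock: 9.2
position: [0.5399, 0.1588, 0.1233]
ee_rot: [2.369, 2.063, 0.0]
force: [6.2, -0.4, -6.5]
width: 0.155
t 9.2 rf [-46.3 123. ] z 123.3 yaw -0.2 F tool [0.4 6.2 6.5] M [-1.41 -0.12 -0.04] w 14.2
clock: 9.4
position: [0.5399, 0.1589, 0.1236]
ee_rot: [2.368, 2.062, 0.002]
force: [3.6, -1.1, -5.5]
width: 0.149
t 9.4 rf [-46.4 123. ] z 123.6 yaw -0.2 F tool [-0.6  3.7  5.5] M [-1.13 -0.03 -0.01] w 13.7
```

```bash
python3 -m crank '[[[0,0.2,0],0,255],[[0,0.2,0],0,255],[[0,0.3,0],0,255],[[0,0.05,0],0,255]]'; python3 plan.py;python3 -m crank '[[[0,0.1,0],0,255],[[0,0,0],0,255]]'; python3 plan.py
```

```text
clock: 9.8
position: [0.5462, 0.158, 0.1231]
ee_rot: [-2.369, -2.063, 0.001]
force: [-1.4, 0.9, -2.2]
width: 0.153
t 9.8 rf [-40.  122.9] z 123.1 yaw -0.2 F tool [ 0.7 -1.5  2.2] M [ 0.4  -0.11  0.04] w 14.1
clock: 10.0
position: [0.5464, 0.158, 0.123]
ee_rot: [-2.368, -2.062, 0.003]
force: [-5.1, 0.7, -0.0]
width: 0.148
t 10.0 rf [-39.8 123. ] z 123.0 yaw -0.2 F tool [-0.  -5.2  0.1] M [ 1.29 -0.06 -0.  ] w 13.7
```

```bash
python3 -c "
import numpy as np;np.save('off.npy',np.array([.002,0]))"
cat >> plan.py <<'E'
def plan(ds,n=5):
    """rows for n steps of ds (mm) along the rod from the present place"""
    si,C=rodcurve(3000); C=C+OFF; T=np.gradient(C,axis=0); ang=np.unwrap(np.arctan2(T[:,1],T[:,0]))+np.pi/2
    p,R,s=tool(); q=rf(p); i=np.argmin(np.hypot(*(C-q).T)); s0=si[i]
    a=np.arctan2(R[1,1],R[0,1])-Q[2]; a=(a+np.pi/2)%np.pi-np.pi/2
    lat=(q-C[i])@np.array([np.cos(ang[i]),np.sin(ang[i])])
    print("s",round(s0*1e3,1),"lateral off centre mm",round(lat*1e3,2),"yaw err deg",round(np.degrees(ang[i]-a),2))
    z=p[2]; flip=np.sign(R[0,1]*np.cos(Q[2]+a)+R[1,1]*np.sin(Q[2]+a))
    # blend chord tangents over the ring length for the yaw
    angs=np.array([np.mean(np.interp(np.linspace(x-.011,x+.011,9),si,ang)) for x in s0+ds*1e-3*np.arange(n+1)])
    for k in range(1,n+1):
        sk=s0+ds*1e-3*k; t=np.array([np.interp(sk,si,C[:,0]),np.interp(sk,si,C[:,1])]); d=t-q
        ey=flip*np.array([np.cos(a),np.sin(a)]); ex=flip*np.array([-np.sin(a),np.cos(a)])
        ex2=np.array([R[0,0],R[1,0]]); 
        if k==1: sg=np.sign((Rz(Q[2])@ex)@ex2)
        turn=-np.degrees(angs[k]-a)
        print(f"  [{100*d@ex*sg:.2f},{100*d@ey:.2f},{(p[2]-ZT)*100 if k==1 else 0:.2f}] turn {turn:.1f}")
        q=t; a=angs[k]
ZT=.1235
if __name__=="__main__" and len(sys.argv)>1: plan(float(sys.argv[1]),int(sys.argv[2]) if len(sys.argv)>2 else 5)
E
python3 -m crank '[[[0,-0.2,0],0,255],[[0,-0.2,0],0,255],[[0,0,0],0,255]]'; python3 plan.py 5
```

```text
clock: 10.3
position: [0.5436, 0.1584, 0.1235]
ee_rot: [2.369, 2.063, 0.001]
force: [-0.1, 0.2, -1.8]
width: 0.148
t 10.3 rf [-42.5 123. ] z 123.5 yaw -0.2 F tool [ 0.2 -0.2  1.8] M [ 0.05 -0.1  -0.03] w 13.6
s 42.1 lateral off centre mm 0.46 yaw err deg 0.21
  [-0.51,-0.04,-0.00] turn -0.2
  [-0.50,0.00,0.00] turn -0.0
  [-0.50,0.00,0.00] turn -0.0
  [-0.50,0.00,0.00] turn -0.0
  [-0.50,0.00,0.00] turn -0.0
```

```bash
python3 -m crank '[[[-0.5,0,0],-0.2,255],[[-0.6,0,0],0,255],[[-0.6,0,0],0,255],[[-0.6,0,0],0,255],[[-0.6,0,0],0,255]]'; python3 plan.py 6
```

```text
clock: 10.8
position: [0.5395, 0.1288, 0.1234]
ee_rot: [2.366, 2.067, 0.0]
force: [-0.8, 0.8, -2.4]
width: 0.15
t 10.8 rf [-42.6  93.1] z 123.4 yaw -0.0 F tool [ 0.7 -0.9  2.4] M [ 0.1  -0.16  0.  ] w 13.8
s 71.8 lateral off centre mm 0.36 yaw err deg 0.04
  [-0.59,-0.04,-0.01] turn -0.0
  [-0.60,0.00,0.00] turn -0.0
  [-0.60,0.00,0.00] turn -0.0
  [-0.60,0.00,0.00] turn -0.0
  [-0.60,0.00,0.00] turn -0.0
```

```bash
python3 -m crank '[[[-0.6,0,0],0,255],[[-0.6,0,0],0,255],[[-0.6,0,0],0,255],[[-0.3,0,0],0,255],[[0,0,0],0,255]]'; python3 plan.py 6
```

```text
clock: 11.3
position: [0.5368, 0.1082, 0.1234]
ee_rot: [2.366, 2.066, 0.0]
force: [-0.4, 0.5, -2.1]
width: 0.149
t 11.3 rf [-42.7  72.4] z 123.4 yaw -0.1 F tool [ 0.4 -0.4  2.1] M [ 0.01 -0.07 -0.02] w 13.7
s 92.6 lateral off centre mm 0.35 yaw err deg 0.05
  [-0.59,-0.03,-0.01] turn -0.1
  [-0.60,0.00,0.00] turn -0.0
  [-0.60,0.00,0.00] turn -1.4
  [-0.60,-0.01,0.00] turn -3.8
  [-0.60,0.00,0.00] turn -6.4
```

```bash
python3 -m crank '[[[-0.5,0,0],0,255],[[-0.5,0,0],0,255],[[-0.4,0,0],-0.5,255]]'; python3 plan.py 4
```

```text
clock: 11.6
position: [0.5348, 0.0944, 0.1233]
ee_rot: [2.356, 2.078, -0.0]
force: [0.9, 0.0, -3.5]
width: 0.149
t 11.6 rf [-42.7  58.4] z 123.3 yaw 0.5 F tool [0.2 0.9 3.5] M [ 0.06 -0.12 -0.  ] w 13.7
s 106.5 lateral off centre mm 0.27 yaw err deg -0.5
  [-0.40,-0.03,-0.02] turn -0.9
  [-0.40,-0.01,0.00] turn -2.5
  [-0.40,-0.02,0.00] turn -3.1
  [-0.40,0.00,0.00] turn -4.6
  [-0.40,0.01,0.00] turn -5.4
```

```bash
python3 -m crank '[[[-0.4,0,0],-0.9,255],[[-0.4,0,0],-2.5,255],[[-0.4,0,0],-3.1,255]]'; python3 plan.py 4
```

```text
clock: 11.9
position: [0.5336, 0.0827, 0.1233]
ee_rot: [2.232, 2.211, 0.0]
force: [-0.7, 0.5, -2.6]
width: 0.15
t 11.9 rf [-42.3  46.6] z 123.3 yaw 7.1 F tool [ 0.5 -0.7  2.6] M [ 0.04 -0.16  0.03] w 13.8
s 118.4 lateral off centre mm 0.6 yaw err deg -3.53
  [-0.39,-0.06,-0.02] turn -4.1
  [-0.40,0.01,0.00] turn -5.4
  [-0.40,0.02,0.00] turn -6.4
  [-0.40,0.02,0.00] turn -6.6
  [-0.40,0.02,0.00] turn -6.5
```

```bash
python3 -m crank '[[[-0.4,-0.04,0],-4.1,255],[[-0.4,0,0],-5.4,255]]'; python3 plan.py 4
```

```text
clock: 12.1
position: [0.5334, 0.0747, 0.1233]
ee_rot: [-2.04, -2.389, 0.0]
force: [0.2, -0.4, -3.2]
width: 0.151
t 12.1 rf [-41.5  38.7] z 123.3 yaw 16.7 F tool [-0.4  0.2  3.2] M [ 0.16  0.   -0.06] w 13.9
s 126.5 lateral off centre mm -0.01 yaw err deg -0.11
  [-0.40,0.02,-0.02] turn -6.6
  [-0.40,0.02,0.00] turn -6.6
  [-0.40,0.02,0.00] turn -6.5
  [-0.40,0.02,0.00] turn -6.0
  [-0.40,0.03,0.00] turn -5.0
```

```bash
python3 -m crank '[[[-0.4,0,0],-6,255],[[-0.4,0,0],-6,255]]'; python3 plan.py 4
```

```text
clock: 12.3
position: [0.5351, 0.067, 0.1234]
ee_rot: [1.777, 2.59, 0.001]
force: [0.4, 0.4, -2.7]
width: 0.151
t 12.3 rf [-38.7  31.3] z 123.4 yaw 28.8 F tool [0.2 0.5 2.7] M [-0.14  0.23 -0.03] w 13.9
s 134.2 lateral off centre mm -0.31 yaw err deg 0.81
  [-0.39,0.06,-0.01] turn -7.2
  [-0.40,0.02,0.00] turn -6.1
  [-0.40,0.03,0.00] turn -4.8
  [-0.40,0.04,0.00] turn -4.1
  [-0.40,0.04,0.00] turn -2.6
```

```bash
python3 -m crank '[[[-0.4,0.05,0],-7,255],[[-0.4,0.02,0],-6,255]]'; python3 plan.py 4
```

```text
clock: 12.5
position: [0.5391, 0.0598, 0.1233]
ee_rot: [1.472, 2.775, 0.0]
force: [-0.1, -0.6, -3.1]
width: 0.15
t 12.5 rf [-33.9  24.7] z 123.3 yaw 41.8 F tool [-0.4 -0.5  3.1] M [ 0.03 -0.05  0.02] w 13.8
s 142.5 lateral off centre mm -0.32 yaw err deg 0.78
  [-0.40,0.06,-0.02] turn -5.5
  [-0.40,0.04,0.00] turn -3.8
  [-0.40,0.04,0.00] turn -2.8
  [-0.40,0.02,0.00] turn -1.8
  [-0.40,0.00,0.00] turn -0.6
```

```bash
python3 -m crank '[[[-0.4,0.03,0],-5.3,255],[[-0.4,0.03,0],-4,255]]'; python3 plan.py 4
```

```text
clock: 12.7
position: [0.5443, 0.0536, 0.1233]
ee_rot: [1.244, 2.885, 0.0]
force: [-0.6, 0.4, -3.1]
width: 0.152
t 12.7 rf [-27.9  19.3] z 123.3 yaw 51.0 F tool [ 0.7 -0.1  3.1] M [ 0.03 -0.04  0.04] w 14.0
s 150.5 lateral off centre mm -0.54 yaw err deg 4.55
  [-0.40,0.09,-0.02] turn -2.9
  [-0.40,0.02,0.00] turn -1.7
  [-0.40,0.00,0.00] turn -0.6
  [-0.40,-0.00,0.00] turn 0.0
  [-0.40,0.00,0.00] turn 0.0
```

```bash
python3 -m crank '[[[-0.4,0.07,0],-2.9,255],[[-0.4,0.02,0],-1.7,255],[[-0.4,0,0],-0.6,255]]'; python3 plan.py 4
```

```text
clock: 13.0
position: [0.5536, 0.0459, 0.1233]
ee_rot: [-1.116, -2.937, -0.0]
force: [0.7, 0.5, -2.9]
width: 0.155
t 13.0 rf [-17.6  12.9] z 123.3 yaw 56.1 F tool [-0.1  0.8  2.9] M [ 0.08  0.02 -0.05] w 14.3
s 162.6 lateral off centre mm -0.16 yaw err deg 0.25
  [-0.41,0.02,-0.02] turn -0.2
  [-0.40,0.00,0.00] turn -0.0
  [-0.40,-0.00,0.00] turn 0.0
  [-0.40,0.00,0.00] turn -0.0
  [-0.40,-0.00,0.00] turn 0.0
```

```bash
python3 -m crank '[[[0,0.15,0],0,255],[[0,0.1,0],0,255]]'; python3 plan.py;python3 -m crank '[[[0,0.1,0],0,255]]'; python3 plan.py
```

```text
clock: 13.2
position: [0.5552, 0.0482, 0.1233]
ee_rot: [-1.119, -2.935, -0.0]
force: [0.4, 0.1, -1.9]
width: 0.154
t 13.2 rf [-16.4  15.4] z 123.3 yaw 55.9 F tool [-0.3  0.3  1.9] M [-0.03  0.06 -0.03] w 14.1
clock: 13.3
position: [0.5556, 0.0492, 0.1232]
ee_rot: [-1.118, -2.936, 0.0]
force: [-1.8, -3.0, -2.9]
width: 0.15
t 13.3 rf [-16.1  16.4] z 123.2 yaw 56.0 F tool [-0.7 -3.4  3. ] M [ 0.82 -0.12 -0.05] w 13.8
```

```bash
python3 -m crank '[[[0,-0.2,0],0,255],[[0,-0.13,0],0,255],[[-0.4,0,0],0,255]]'; python3 plan.py 5
```

```text
clock: 13.6
position: [0.5561, 0.044, 0.1233]
ee_rot: [-1.117, -2.936, 0.0]
force: [-1.0, 0.8, -3.6]
width: 0.15
t 13.6 rf [-14.9  11.4] z 123.3 yaw 56.0 F tool [ 1.2 -0.   3.6] M [ 0.04  0.01 -0.03] w 13.8
s 165.7 lateral off centre mm 0.09 yaw err deg 0.29
  [-0.50,-0.01,-0.02] turn -0.3
  [-0.50,-0.00,0.00] turn 0.0
  [-0.50,-0.00,0.00] turn 0.0
  [-0.50,0.00,0.00] turn -0.0
  [-0.50,-0.00,0.00] turn 0.0
```

```bash
python3 -m crank '[[[-0.6,0,0],-0.3,255],[[-0.6,0,0],0,255],[[-0.6,0,0],0,255],[[-0.6,0,0],0,255],[[-0.6,0,0],0,255]]'; python3 plan.py 4
```

```text
clock: 14.1
position: [0.5795, 0.0235, 0.1233]
ee_rot: [1.111, 2.939, -0.0]
force: [-0.3, -0.4, -1.9]
width: 0.152
t 14.1 rf [11.1 -5.9] z 123.3 yaw 56.3 F tool [-0.  -0.5  1.9] M [-0.   -0.01  0.  ] w 14.0
s 196.8 lateral off centre mm 0.17 yaw err deg 0.03
  [-0.40,-0.02,-0.02] turn -0.0
  [-0.40,-0.00,0.00] turn 0.0
  [-0.40,0.00,0.00] turn -0.0
  [-0.40,-0.00,0.00] turn 0.4
  [-0.40,0.00,0.00] turn 1.7
```

```bash
python3 -m crank '[[[-0.5,0,0],0,255],[[-0.5,0,0],0,255],[[0,0,0],0,255]]'; python3 plan.py 4
```

```text
clock: 14.4
position: [0.5871, 0.0166, 0.1233]
ee_rot: [1.112, 2.938, -0.0]
force: [-0.5, 0.4, -2.8]
width: 0.152
t 14.4 rf [ 19.5 -11.6] z 123.3 yaw 56.2 F tool [ 0.7 -0.1  2.8] M [-0.01  0.01 -0.01] w 14.0
s 207.0 lateral off centre mm 0.04 yaw err deg 0.06
  [-0.39,-0.00,-0.02] turn 0.0
  [-0.40,0.00,0.00] turn 1.2
  [-0.40,0.01,0.00] turn 1.9
  [-0.40,0.02,0.00] turn 3.3
  [-0.40,0.00,0.00] turn 4.2
```

```bash
python3 -m crank '[[[-0.4,0,0],0,255],[[-0.4,0,0],1.2,255],[[-0.4,0.01,0],1.9,255]]'; python3 plan.py 4
```

```text
clock: 14.7
position: [0.5958, 0.0093, 0.1234]
ee_rot: [1.193, 2.906, 0.0]
force: [-0.6, -0.0, -2.6]
width: 0.151
t 14.7 rf [ 29.1 -17.7] z 123.4 yaw 53.1 F tool [ 0.4 -0.4  2.6] M [ 0.06  0.01 -0.05] w 13.9
s 218.4 lateral off centre mm 0.28 yaw err deg 3.24
  [-0.40,-0.01,-0.01] turn 2.8
  [-0.40,0.01,0.00] turn 3.9
  [-0.40,-0.01,0.00] turn 5.2
  [-0.40,-0.02,0.00] turn 6.2
  [-0.40,-0.02,0.00] turn 6.5
```

```bash
python3 -m crank '[[[-0.4,0.02,0],3.3,255],[[-0.4,0,0],4.2,255]]'; python3 plan.py 4
```

```text
clock: 14.9
position: [0.6016, 0.0036, 0.1233]
ee_rot: [1.383, 2.821, 0.0]
force: [-1.1, 1.3, -3.0]
width: 0.146
t 14.9 rf [ 35.6 -22.6] z 123.3 yaw 45.5 F tool [ 1.7 -0.1  3. ] M [0.05 0.01 0.05] w 13.4
s 226.5 lateral off centre mm 0.22 yaw err deg 2.91
  [-0.40,-0.03,-0.02] turn 4.5
  [-0.40,-0.02,0.00] turn 6.2
  [-0.40,-0.02,0.00] turn 6.5
  [-0.40,-0.02,0.00] turn 6.6
  [-0.40,-0.02,0.00] turn 6.2
```

```bash
python3 -m crank '[[[-0.4,-0.02,0],4.5,255],[[-0.4,-0.02,0],6.2,255]]'; python3 plan.py 4
```

```text
clock: 15.1
position: [0.6059, -0.0031, 0.1233]
ee_rot: [1.641, 2.679, 0.0]
force: [-0.3, -0.0, -3.1]
width: 0.151
t 15.1 rf [ 40.8 -28.7] z 123.3 yaw 34.7 F tool [ 0.1 -0.2  3.1] M [ 0.   -0.01  0.02] w 13.9
s 234.5 lateral off centre mm 0.04 yaw err deg 0.31
  [-0.40,-0.03,-0.02] turn 6.5
  [-0.40,-0.02,0.00] turn 6.6
  [-0.40,-0.02,0.00] turn 6.2
  [-0.40,-0.02,0.00] turn 5.2
  [-0.40,-0.03,0.00] turn 4.2
```

```bash
python3 -m crank '[[[-0.4,-0.02,0],6.5,255],[[-0.4,-0.02,0],6.5,255]]'; python3 plan.py 4
```

```text
clock: 15.3
position: [0.6088, -0.0105, 0.1234]
ee_rot: [1.935, 2.475, 0.0]
force: [0.5, -0.6, -2.2]
width: 0.151
t 15.3 rf [ 44.6 -35.6] z 123.4 yaw 21.6 F tool [-0.7  0.3  2.2] M [ 0.01 -0.03  0.  ] w 13.9
s 242.4 lateral off centre mm 0.18 yaw err deg 0.73
  [-0.40,-0.04,-0.01] turn 6.0
  [-0.40,-0.02,0.00] turn 5.1
  [-0.40,-0.03,0.00] turn 4.3
  [-0.40,-0.04,0.00] turn 2.9
  [-0.40,-0.02,0.00] turn 2.2
```

```bash
python3 -m crank '[[[-0.4,-0.04,0],6,255],[[-0.4,-0.02,0],5.1,255]]'; python3 plan.py 4
```

```text
clock: 15.5
position: [0.6097, -0.0184, 0.1233]
ee_rot: [2.165, 2.276, 0.0]
force: [-0.0, -1.2, -2.6]
width: 0.145
t 15.5 rf [ 46.6 -43.4] z 123.3 yaw 10.6 F tool [-1.2 -0.1  2.6] M [ 0.04 -0.06  0.06] w 13.4
s 250.4 lateral off centre mm 0.05 yaw err deg -1.56
  [-0.40,-0.04,-0.02] turn 4.4
  [-0.40,-0.04,0.00] turn 2.9
  [-0.40,-0.02,0.00] turn 2.2
  [-0.40,-0.01,0.00] turn 0.9
  [-0.40,-0.00,0.00] turn 0.1
```

```bash
python3 -m crank '[[[-0.4,-0.03,0],4.3,255],[[-0.4,-0.03,0],3,255],[[-0.4,-0.02,0],2,255]]'; python3 plan.py 4
```

```text
clock: 15.8
position: [0.6087, -0.0304, 0.1233]
ee_rot: [2.34, 2.096, 0.0]
force: [-0.2, 0.4, -1.5]
width: 0.152
t 15.8 rf [ 47.2 -55.4] z 123.3 yaw 1.4 F tool [ 0.4 -0.2  1.5] M [ 0.03 -0.15  0.03] w 14.0
s 262.4 lateral off centre mm 0.2 yaw err deg -1.42
  [-0.39,-0.03,-0.02] turn 1.3
  [-0.40,-0.00,0.00] turn 0.1
  [-0.40,0.00,0.00] turn -0.0
  [-0.40,0.00,0.00] turn -0.0
  [-0.40,0.00,0.00] turn -0.0
```

```bash
python3 -m crank '[[[-0.5,-0.03,0],1.3,255],[[-0.5,0,0],0,255],[[-0.5,0,0],0,255],[[-0.5,0,0],0,255],[[-0.4,0,0],0,255]]'; python3 plan.py 4;python3 -m crank '[[[0,0.15,0],0,255],[[0,0.1,0],0,255]]'; python3 plan.py;python3 -m crank '[[[0,0.1,0],0,255]]'; python3 plan.py
```

```text
clock: 16.3
position: [0.6052, -0.0548, 0.1234]
ee_rot: [2.36, 2.073, 0.0]
force: [-0.4, 0.2, -2.7]
width: 0.152
t 16.3 rf [ 47. -80.] z 123.4 yaw 0.3 F tool [ 0.2 -0.4  2.7] M [ 0.07 -0.12 -0.02] w 14.0
s 287.1 lateral off centre mm 0.01 yaw err deg -0.29
  [-0.41,-0.00,-0.01] turn 0.3
  [-0.40,0.00,0.00] turn -0.0
  [-0.40,0.00,0.00] turn -0.0
  [-0.40,0.00,0.00] turn -0.0
  [-0.40,0.00,0.00] turn -0.0
clock: 16.5
position: [0.608, -0.0544, 0.1234]
ee_rot: [-2.36, -2.073, -0.001]
force: [0.2, 0.6, -1.8]
width: 0.153
t 16.5 rf [ 49.7 -79.2] z 123.4 yaw 0.3 F tool [0.7 0.1 1.8] M [-0.01  0.01  0.04] w 14.1
clock: 16.6
position: [0.6084, -0.0543, 0.1232]
ee_rot: [-2.359, -2.073, 0.001]
force: [-2.7, -0.4, -0.7]
width: 0.153
t 16.6 rf [ 50.1 -79. ] z 123.2 yaw 0.3 F tool [-0.8 -2.7  0.7] M [ 0.91 -0.19  0.  ] w 14.1
```

```bash
python3 -m crank '[[[0,-0.2,0],0.3,255],[[0,-0.12,0],0,255],[[-0.6,0,0],0,255],[[-0.6,0,0],0,255],[[-0.6,0,0],0,255]]'; python3 plan.py 4;python3 -m crank '[[[-0.5,0,0],0,255],[[-0.5,0,0],0,255],[[-0.3,0,0],0,255]]'; python3 plan.py
```

```text
clock: 17.1
position: [0.6031, -0.0729, 0.1234]
ee_rot: [2.366, 2.066, 0.0]
force: [0.1, -0.4, -2.4]
width: 0.154
t 17.1 rf [ 47.4 -98.2] z 123.4 yaw -0.0 F tool [-0.4  0.2  2.4] M [ 0.04 -0.1  -0.01] w 14.2
s 305.2 lateral off centre mm 0.36 yaw err deg 0.03
  [-0.40,-0.04,-0.01] turn -0.0
  [-0.40,0.00,0.00] turn -0.0
  [-0.40,0.00,0.00] turn -0.0
  [-0.40,0.00,0.00] turn -0.0
  [-0.40,0.00,0.00] turn -0.0
clock: 17.4
position: [0.6013, -0.0857, 0.1233]
ee_rot: [2.366, 2.066, -0.0]
force: [0.1, 0.5, -2.6]
width: 0.15
t 17.4 rf [  47.3 -111.1] z 123.3 yaw -0.0 F tool [0.5 0.  2.6] M [ 0.   -0.08 -0.04] w 13.8
```

Slow approach to the plunger, checking force on each step.

```bash
python3 -m crank '[[[-0.3,-0.03,0],0,255],[[-0.3,0,0],0,255],[[-0.2,0,0],0,255]]'; python3 plan.py;python3 -m crank '[[[-0.2,0,0],0,255],[[-0.2,0,0],0,255]]'; python3 plan.py
```

```text
clock: 17.7
position: [0.6, -0.0927, 0.1233]
ee_rot: [-2.365, -2.067, -0.0]
force: [0.5, 5.1, -0.9]
width: 0.149
t 17.7 rf [  47.  -118.3] z 123.3 yaw -0.0 F tool [ 5.1 -0.2  0.9] M [0.12 1.19 0.01] w 13.7
clock: 17.9
position: [0.5998, -0.0949, 0.1233]
ee_rot: [-2.363, -2.068, -0.002]
force: [-0.1, 5.4, -0.4]
width: 0.149
t 17.9 rf [  47.  -120.5] z 123.3 yaw 0.1 F tool [ 5.4 -0.8  0.4] M [0.19 1.21 0.06] w 13.7
```

```bash
python3 -m crank '[[[-0.2,0,0],0,255],[[-0.2,0,0],0,255],[[-0.2,0,0],0,255]]'; python3 plan.py;python3 -m crank '[[[-0.2,0,0],0,255]]'; python3 plan.py
```

```text
clock: 18.2
position: [0.599, -0.1007, 0.1233]
ee_rot: [-2.363, -2.068, -0.002]
force: [0.1, 5.4, -0.2]
width: 0.15
t 18.2 rf [  47.  -126.4] z 123.3 yaw 0.1 F tool [ 5.3 -0.6  0.2] M [0.19 1.24 0.01] w 13.8
clock: 18.3
position: [0.5987, -0.1027, 0.1233]
ee_rot: [-2.363, -2.068, -0.002]
force: [0.0, 5.0, -0.4]
width: 0.152
t 18.3 rf [  47.  -128.4] z 123.3 yaw 0.1 F tool [ 4.9 -0.6  0.5] M [ 0.23  1.24 -0.  ] w 14.0
```

```bash
python3 -m crank '[[[-0.1,0,0],0,255]]'; python3 plan.py;python3 -m crank '[[[-0.1,0,0],0,255]]'; python3 plan.py
```

```text
clock: 18.4
position: [0.5985, -0.104, 0.1233]
ee_rot: [-2.363, -2.068, -0.002]
force: [-0.7, 4.6, -0.6]
width: 0.151
t 18.4 rf [  47.  -129.7] z 123.3 yaw 0.1 F tool [ 4.4 -1.3  0.6] M [ 0.24  1.22 -0.01] w 13.9
clock: 18.5
position: [0.5984, -0.1048, 0.1233]
ee_rot: [-2.363, -2.068, -0.002]
force: [0.5, 8.6, -0.3]
width: 0.15
t 18.5 rf [  47.  -130.5] z 123.3 yaw 0.1 F tool [ 8.6 -0.7  0.3] M [0.21 1.96 0.  ] w 13.8
```

```bash
python3 -m crank '[[[-0.05,0,0],0,255]]'; python3 plan.py
python3 - <<'E'
from h import *
for n in("side","wrist"):
    im,d=get_image(n)
    if n=="side": im=cv2.resize(im[150:270,250:410],None,fx=5,fy=5)
    cv2.imwrite(f"pics/{n}7.png",im[:,:,::-1])
E
```

```text
clock: 18.6
position: [0.5984, -0.1048, 0.1233]
ee_rot: [-2.362, -2.068, -0.003]
force: [0.3, 7.7, -0.1]
width: 0.149
t 18.6 rf [  47.  -130.4] z 123.3 yaw 0.1 F tool [ 7.6 -0.8  0.1] M [0.24 1.84 0.  ] w 13.7
```

View pics/side7.png

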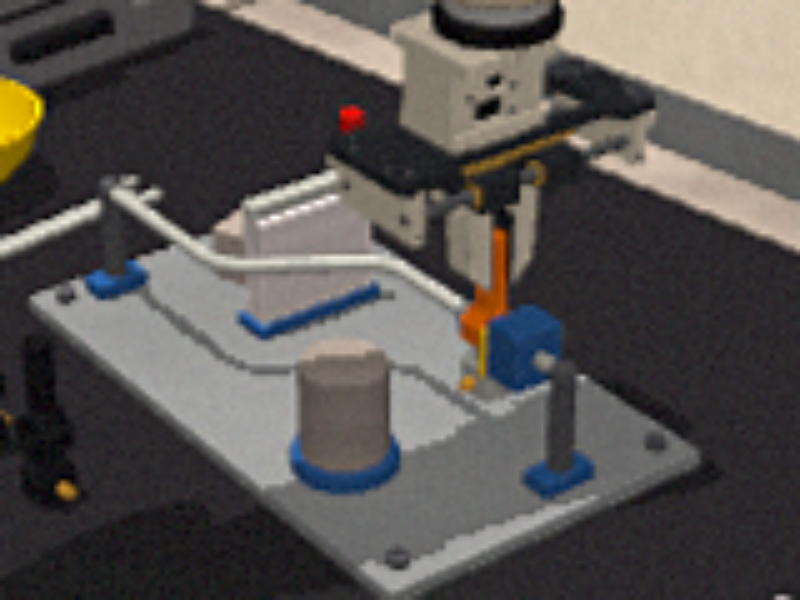

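View pics/wrist7.png

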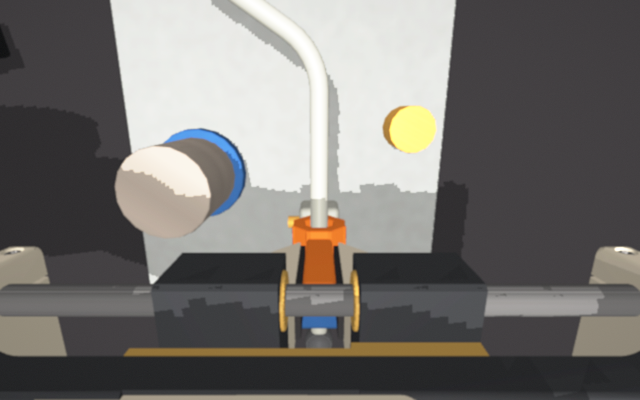

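```bash
python3 -m crank '[[[-0.1,0,0],0,255]]'; python3 plan.py
```

```text
clock: 18.8
position: [0.5984, -0.1049, 0.1233]
ee_rot: [-2.361, -2.068, -0.004]
force: [-0.4, 11.3, 0.7]
width: 0.152
t 18.8 rf [  47.  -130.5] z 123.3 yaw 0.1 F tool [11.2 -1.9 -0.7] M [0.33 2.5  0.07] w 14.0
```

```bash
python3 -m crank '[[[0.15,0,0.1],0,255],[[0.1,0,0.1],0,255]]'; python3 plan.py;  python3 -m crank '[[[0,0,0],0,225],[[0,0,0],0,215],[[0,0,0],0,200],[[0,0,0],0,170],[[0,0,0],0,150]]' 10; python3 plan.py
```

```text
clock: 19.0
position: [0.5987, -0.1045, 0.1215]
ee_rot: [-2.364, -2.068, -0.002]
force: [0.4, 2.8, -1.1]
width: 0.15
t 19.0 rf [  47.2 -130.2] z 121.5 yaw 0.1 F tool [2.8 0.  1.1] M [ 0.11  0.58 -0.  ] w 13.8
clock: 19.5
position: [0.5982, -0.1065, 0.1214]
ee_rot: [2.366, 2.066, -0.001]
force: [-0.8, 0.4, 0.3]
width: 0.343
t 19.5 rf [  47.  -132.1] z 121.4 yaw -0.1 F tool [ 0.2 -0.9 -0.3] M [ 0.08 -0.06 -0.06] w 31.5
```

```bash
python3 -m crank '[[[0,0,-1.5],0,140],[[0,0,-3],0,130],[[0,0,-4],0,120],[[0,0,-4],0,120],[[-3,0,-3],0,120]]'; python3 -m crank '[[[-4,0,-2],0,120],[[-4,0,0],0,120],[[-4,0,0],0,120],[[-4,0,0],0,120],[[0,0,0],0,120]]'
python3 - <<'E'
from h import *
for n in("side","wrist","top"):
    c=get_calibration(n);im,d=get_image(n)
    np.save(f"pics/{n}8_d.npy",d); np.savez(f"pics/{n}8_c.npz",**c); cv2.imwrite(f"pics/{n}8.png",im[:,:,::-1])
    if n=="side": cv2.imwrite("pics/side8c.png",cv2.resize(im[150:270,250:410],None,fx=5,fy=5)[:,:,::-1])
    if n=="top": cv2.imwrite("pics/top8c.png",cv2.resize(im[130:240,220:390],None,fx=4.5,fy=4.5)[:,:,::-1])
E
```

```text
clock: 20.0
position: [0.5958, -0.1315, 0.2798]
ee_rot: [2.359, 2.074, 0.006]
force: [0.3, 0.0, -0.5]
width: 0.532
clock: 20.5
position: [0.5696, -0.3015, 0.298]
ee_rot: [2.373, 2.054, -0.005]
force: [0.3, 0.1, 0.3]
width: 0.533
```

View pics/side8c.png

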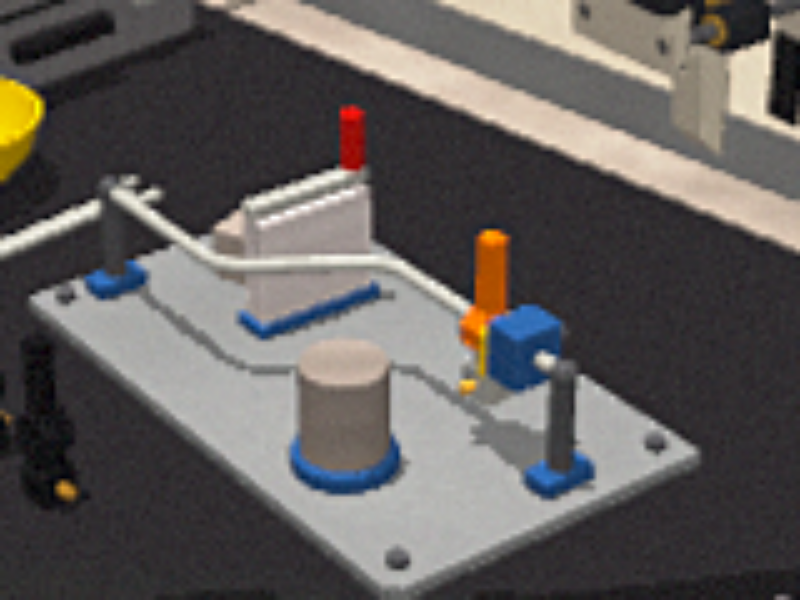

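View pics/wrist8.png

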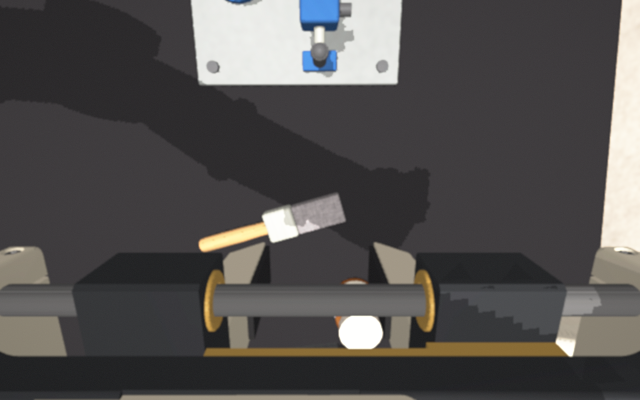

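View pics/top8c.png

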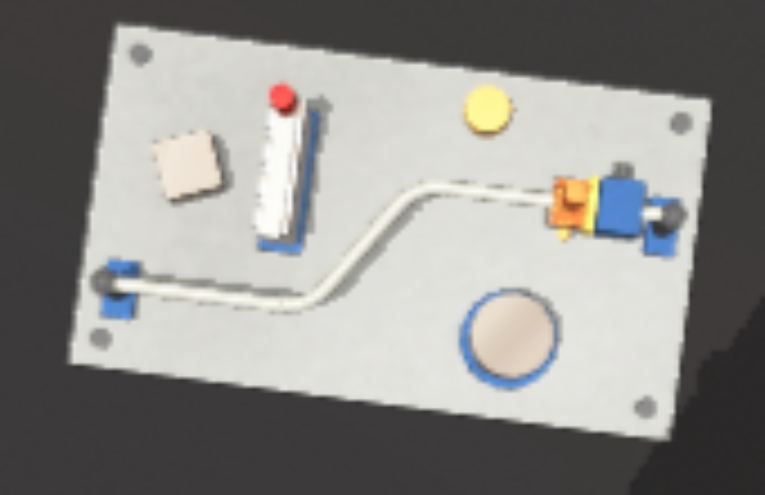

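```bash
python3 -c "
from cell import workorder; print(workorder.sign_off())"
```

```text
the job is handed in; nothing more can be done
None
```

I drew the bolt back and slid the orange collar round both bends. I then used it to push the yellow plunger to its solid end, released it there and handed the job in at about 20.7 s. The sign-off gives no verdict, so these are my own checks.

- **Bolt:** The camera puts its travel at about 51 mm, over the 45 mm needed. It hit a solid end at 22.6 N at the wrist, so the last few millimetres to the stated 55 mm are probably camera error.
- **Slide:** The wrist force stayed at about 4 N or less along the rod. The only higher readings were brief sideways touches of 9 N or less to find the rod's centre. The rod lay within about 0.01 rad of nominal.
- **Plunger:** The collar moved about 12 mm from first contact at roughly 5 N. The force then rose to 11 N with no further movement.
- **End state:** In the last pictures the plunger plate is flush with the blue housing and the collar stands upright against it. The gripper is clear. The cube and weight are where they were, and the brush and jar stand clear of the gripper. I did not check the bowls or wrench in the final pictures, and no contact showed near them.
- **Disagreements:** My camera fit of the rod was about 2 mm off sideways from what I felt, and I corrected for that. The stem tilted slightly in the grip while pushing, and it stood straight again after release.

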